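# Clear the extractor switch and start the dust extractor

### The job

The dust extractor's control box is cluttered: lay the double-ended rasp that lies across its switch guard flat on the floor of the wooden tool tray, and put the stone offcut that stands beside the switch into the scrap bin. Then, with both out of the way, turn the bar-handled switch clockwise all the way to its stop and let go, so that it springs back to its start. Do not disturb the round dial on the same box, the chisel in the tray or anything else on the bench.

Things in the scene. Friction and masses are not known exactly. Their poses are not given: they have to be found in the camera images.
- station: grey metal control box, fixed, 210 (x) by 150 (y) mm, its top 60 mm above the bench. Origin: centre of its underside. Two steel guard hoops, 6 mm thick, 110 mm long, run along its long sides (y = +71 and -71 mm, x = -45 to +65 mm), tops 118 mm above the bench. The switch stands between them at x = +10 mm, y = 0; the round dial near the other end at x = -75 mm, y = 0
- switch (a joint): turn of the black bar-handled switch on the control box: 0 at rest, grows clockwise seen from above, stop at 1.2 rad; a spring (up to about 0.14 N m) turns it back to 0 when released
- switch_grip (a point): point to grip on the switch: on its vertical axis, 92 mm above the bench, 12 mm below the top of the bar. The bar is 42 mm long along this point's x, 14 mm thick along y, 32 mm high (from 74 to 104 mm above the bench), on a round foot of 42 mm; the point turns with the switch
- dial_mark (a point): tip of the pointer mark on top of the low round dial (30 mm across, 15 mm high) of the control box, 12 mm from the dial's vertical axis; it moves when the dial is turned
- rasp: double-ended steel rasp, 200 mm long along its x: middle grip 92 long, 16 wide, 12 mm high; toothed ends 24 wide, 8 mm thick; flat underside. About 0.22 kg. Origin at the centre of its underside, z up. It starts lying across the two guard hoops, above the switch
- offcut: sawn block of grey-green soapstone, 40 (x) by 28 (y) by 46 mm (z) high, about 0.14 kg. Origin at the centre of its underside. It starts standing on the control box between the switch and the hoop on the box's +y side
- offcut_center (a point): centre of the offcut, 23 mm above its underside
- tray: open wooden tool tray, fixed: 250 (x) by 210 (y) by 24 mm high, walls 5 mm, floor 5 mm thick. Origin at the centre of its underside
- chisel: steel flat chisel lying in the tray, 154 mm long along its x (from -75 to +79 mm), 14 wide, 12 mm high, its edge end 20 mm wide. Origin on its underside. To be left alone
- bin: grey plastic scrap bin, open at the top, fixed: 140 by 140 by 60 mm high, walls 5 mm, floor 5 mm thick with a few stone chips up to 15 mm high lying fast in it. Origin at the centre of its underside
- sprayer: white plastic bottle, 68 mm across, 190 mm high, standing. Bystander. Origin at the centre of its underside
- carving: half-carved dark soapstone figure, 86 mm across, 112 mm high. Bystander. Origin at the centre of its underside
- mallet: round wooden mallet standing on its head, 80 mm across, 200 mm high. Bystander. Origin at the centre of its underside
- tin: steel tin, 60 mm across, 70 mm high. Bystander. Origin at the centre of its underside
- block: cork sanding block, 45 by 60 by 30 mm. Bystander. Origin at the centre of its underside
- pot: yellow pot with two tools standing in it, 90 mm across, 175 mm high in all. Bystander. Origin at the centre of its underside
- brush: dusting brush lying on the bench, 180 mm long along its x. Bystander. Origin on its underside
Things that resemble listed ones, but are neither listed nor needed, are in the scene too. Leave any turquoise look-alike of the rasp alone.

How it is judged (in metres and radians):
On the way, in this order (a step that is already met when the one before it is completed fails the run):
1. the rasp lies flat on the tray's floor and the offcut is in the bin (x of rasp in the frame of tray between -0.05 and 0.05 m and y of rasp in the frame of tray between -0.1 and 0.1 m and z of rasp in the frame of tray below 0.011 m and angle between rasp's own z axis and vertical below 0.08 rad and x of offcut_center in the frame of bin between -0.065 and 0.065 m and y of offcut_center in the frame of bin between -0.065 and 0.065 m and z of offcut_center in the frame of bin below 0.06 m), for 0.2 s.
2. the switch is turned to its stop (past 1.1 of 1.2 rad) (all of step 1 and value of joint switch above 1.1 rad), for 0.1 s.
At the end, for the whole second after the job is handed in: The rasp lies flat inside the tray (origin within 11 mm of the tray's underside height, tilt under 0.08 rad), the offcut is inside the bin (its centre within 65 mm of the bin's middle along both sides and below 60 mm), both at rest, and the switch has sprung back to within 0.08 rad of its start (all of step 1 and value of joint switch below 0.08 rad and linear speed of each of rasp, offcut below 0.02 m/s); the robot touches nothing.
It fails at once if the switch is turned (past 0.6 rad) before the rasp and the offcut are cleared away (value of joint switch above 0.6 rad and not ((x of rasp in the frame of tray between -0.05 and 0.05 m and y of rasp in the frame of tray between -0.1 and 0.1 m and z of rasp in the frame of tray below 0.011 m and angle between rasp's own z axis and vertical below 0.08 rad) and (x of offcut_center in the frame of bin between -0.065 and 0.065 m and y of offcut_center in the frame of bin between -0.065 and 0.065 m and z of offcut_center in the frame of bin below 0.06 m))).
It fails at once if the round dial is turned (mark moved more than 4 mm) (distance of dial_mark from where it was at the start of the episode above 0.004 m).
It fails at once if the chisel in the tray is shifted more than 30 mm (distance of chisel from where it was at the start of the episode above 0.03 m).
It fails at once if a bystander on the bench is shifted more than 30 mm (distance of any of sprayer, carving, mallet, tin, block, pot, brush from where it was at the start of the episode above 0.03 m).
It also fails if it takes over 72 s, if anything falls off the work surface, if the arm or the gripper's body presses on something with over 40 N, if the wrist force passes 120 N, or if a joint passes its speed limit or range.

### The arm

A 7-joint arm with a two-finger parallel gripper is mounted at the origin on the work surface. World frame = base frame: x ahead of the robot, y to its left, z up, the work surface at z = 0. Lengths are in m, angles in degrees, forces in N, time in s.
With the tool pointing down it reaches from about 0.4 to 0.85 m from the base axis. Payload 4.5 kg.
Tool frame: the origin (TCP) lies at the very end of the fingers, on their centre line; the grasp point (between the pads) lies 19 mm behind it; x points along the fingers, z is the direction in which the jaws open and shut, and the axes are right-handed (so a half turn about x gives the same grasp; the last joint's range is limited). The gripper opens to 88 mm and grips with 3 to 60 N. Pads are 18 mm wide; open, the fingers measure 123 mm over their backs; the gripper's body (75 mm by 187 mm) begins 45 mm behind the grasp point.
Start: joints at [-73.235, 39.483, -11.15, 89.685, 9.013, 51.709, -12.324], TCP at [0.16, 0.604, 0.239] pointing down, gripper open.
Joint ranges: [-172.22, 172.22], [-26.19, 119.32], [-84.43, 86.54], [7.71, 146.69], [-57.33, 237.33], [2.42, 119.75], [-152.13, 152.13]. Speed limits (degrees/s): [147.25, 147.25, 180, 180, 180, 180, 180].

### API

Orientations are given as [roll, pitch, yaw] about the fixed x, y, z axes, in that order (R = Rz(yaw) Ry(pitch) Rx(roll)).
In Python, from rig import arm gives the robot as it stands. Calls block until the motion is done:
- arm.movep(position, orientation): joint-space move of the TCP to a pose.
- arm.line_to(position, orientation=None, feed=0.15, threshold=None): straight line of the TCP; orientation=None keeps the orientation; feed is the mean speed in m/s. With threshold (N) it stops when the force on the tool has changed by that much, and returns True; else False.
- arm.move_j(angles): joint-space move.
- arm.open_gripper() and arm.close(strength=None): open the fingers fully, or close them until they stop; strength is the grip in N (None keeps the last).
- arm.sleep(seconds).
- arm.inverse_kinematics(position, orientation): joint angles nearest the present ones, or None.
- arm.get_obs(): the state.
- arm.get_image(name): name is "side" or "top" or "wrist"; returns the picture (400x640x3 uint8, blue, green, red); there is no depth.
- arm.get_calibration(name): a dict with "fovy" (degrees; the focal length in pixels is half the picture's height over the tangent of half this angle, whatever the lens; pixels are square), "cx", "cy" (the principal point, pixels), "extrinsics" (4x4, takes a point from camera to world coordinates); the wrist camera has in their place "mount" (4x4, takes a point from camera to tool coordinates, whose origin is the TCP and whose axes are the tool frame's). Camera axes: x right, y down, z forward; pixel columns grow to the right and rows downward; lengths in m; the calibration is good to about 2 mm. A picture is of the moment at which its call begins: read the wrist's pose just before it. get_calibration takes no time and is no camera call.
A pose or a line that the arm cannot do raises arm.IKError and nothing moves.
- arm.hand_in(): hands the job in, once; it reports no verdict.
The state is a dict: "clock": time; "joint_pos": joint angles; "qd": joint speeds; "effort": joint torques, N m; "ee_pos": TCP position; "ee_rot": TCP orientation; "force": force on the tool from outside, world axes, zero at the start; "ft_torque": the same for the moment, N m; "opening": opening from 0.0 (shut) to 1.0 (fully open).
Only numpy, scipy, OpenCV 4.12 (cv2) and the standard library are available. Lean on these libraries where they do the work, as an engineer would, in place of code of your own. Each camera call takes 0.05 s, during which the arm holds its last target.

## Working session

There is one attempt and no reset: what is moved stays moved. The work goes in short steps, each a Python script; the robot and the scene stay as the last script left them, time stands still between calls to the robot, and variables do not carry over. Pictures are saved under pics/ and viewed, and the job is handed in when it is done.

```bash
ls; mkdir -p pics; python3 - <<'E'
from rig import arm
import cv2,numpy as np
np.set_printoptions(precision=4,suppress=True)
o=arm.get_obs();print(o)
for n in["side","top","wrist"]:
    cv2.imwrite(f"pics/{n}0.png",arm.get_image(n)); print(n,arm.get_calibration(n))
E
```

```text
pics
{'clock': 0.0, 'joint_pos': array([-73.2342,  39.535 , -11.143 ,  89.7451,   9.0122,  51.7103,
       -12.3246]), 'qd': array([ 0.0393, -0.0176, -0.0633,  0.0042,  0.0215, -0.0601,  0.0421]), 'effort': array([  0.0005, -52.7565,  -1.2665, -15.3436,  -0.0525,   0.0062,
         0.0002]), 'ee_pos': array([0.1599, 0.6035, 0.2379]), 'ee_rot': array([-175.427 ,   89.8914, -100.2534]), 'force': array([-0.1033, -0.6304, -0.7657]), 'ft_torque': array([0.0022, 0.0085, 0.0469]), 'opening': 0.9960543918920111}
side {'fovy': 42.17784444162022, 'cx': 316.71808863893796, 'cy': 198.81149536823213, 'extrinsics': array([[-0.897 , -0.3198,  0.3052,  0.0501],
       [-0.442 ,  0.6386, -0.6299,  0.9591],
       [ 0.0065, -0.6999, -0.7142,  1.2003],
       [ 0.    ,  0.    ,  0.    ,  1.    ]])}
top {'fovy': 53.11654504473221, 'cx': 317.75344755762825, 'cy': 201.15919784015742, 'extrinsics': array([[ 0.0028, -0.9988,  0.0495,  0.4323],
       [-1.    , -0.0024,  0.0079, -0.0031],
       [-0.0078, -0.0495, -0.9987,  1.365 ],
       [ 0.    ,  0.    ,  0.    ,  1.    ]])}
wrist {'fovy': 59.33910912707363, 'cx': 322.18110850103164, 'cy': 204.02522295452866, 'mount': array([[ 0.0012, -0.2628,  0.9649, -0.1461],
       [ 0.0008, -0.9649, -0.2628,  0.0678],
       [ 1.    ,  0.0011, -0.001 ,  0.0006],
       [ 0.    ,  0.    ,  0.    ,  1.    ]])}
```

View pics/top0.png

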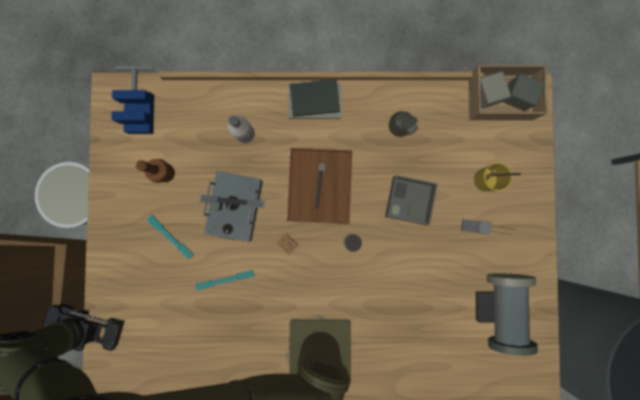

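View pics/side0.png

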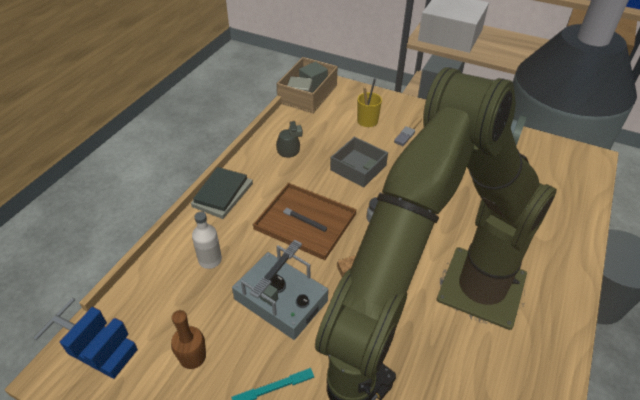

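View pics/wrist0.png

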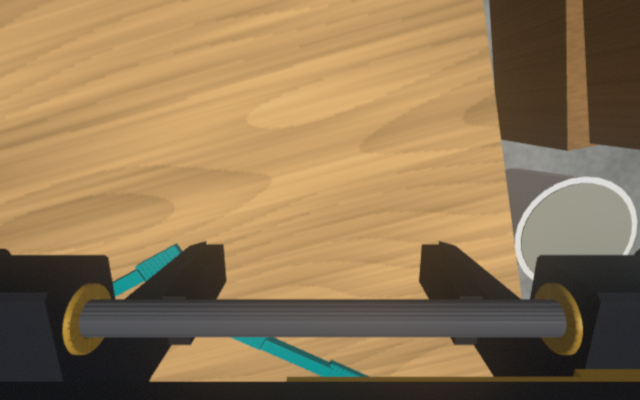

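The top view shows the box near (233,206) with the rasp across it, the tray near (320,186) with the chisel at (320,186), and the bin near (411,200). Two turquoise look-alikes lie near (170,236) and (225,280). I'll zoom in on those areas.

```bash
cat > h.py <<'E'
import cv2,numpy as np
from rig import arm
np.set_printoptions(precision=4,suppress=True)
from scipy.spatial.transform import Rotation as Ro
def K(name):
    c=arm.get_calibration(name); f=200/np.tan(np.radians(c['fovy']/2)); return f,c['cx'],c['cy'],c
def ray(name,uv,T=None):
    f,cx,cy,c=K(name)
    if T is None: T=c['extrinsics']
    uv=np.atleast_2d(np.asarray(uv,float))
    d=np.c_[(uv[:,0]-cx)/f,(uv[:,1]-cy)/f,np.ones(len(uv))]@T[:3,:3].T
    return T[:3,3],d
def onz(name,uv,z,T=None):
    p,d=ray(name,uv,T); return p+d*((z-p[2])/d[:,2])[:,None]
def proj(name,P,T=None):
    f,cx,cy,c=K(name)
    if T is None: T=c['extrinsics']
    q=(np.atleast_2d(P)-T[:3,3])@T[:3,:3]
    return np.c_[cx+f*q[:,0]/q[:,2],cy+f*q[:,1]/q[:,2]]
def wT():
    o=arm.get_obs(); M=np.eye(4); M[:3,:3]=Ro.from_euler('xyz',o['ee_rot'],degrees=True).as_matrix(); M[:3,3]=o['ee_pos']
    return M@arm.get_calibration('wrist')['mount']
def rpy(ang):  # tool down; jaw axis z at heading ang deg in world xy
    a=np.radians(ang); x=np.array([0,0,-1.]); z=np.array([np.cos(a),np.sin(a),0]); y=np.cross(z,x)
    return Ro.from_matrix(np.c_[x,y,z]).as_euler('xyz',degrees=True)
E
python3 - <<'E'
from h import *
im=cv2.imread('pics/top0.png')
cv2.imwrite('pics/topz.png',cv2.resize(im[140:260,190:350],None,fx=5,fy=5,interpolation=cv2.INTER_CUBIC))
im=cv2.imread('pics/side0.png')
cv2.imwrite('pics/sidez.png',cv2.resize(im[180:340,220:420],None,fx=4,fy=4,interpolation=cv2.INTER_CUBIC))
for n,uv,z in[('box',(233,206),.06),('tray',(320,186),.0),('bin',(411,200),.06)]: print(n,onz('top',uv,z))
R=Ro.from_euler('xyz',arm.get_obs()['ee_rot'],degrees=True).as_matrix();print(R)
E
```

```text
box [[0.4805 0.2842 0.06  ]]
tray [[0.5519 0.0001 0.    ]]
bin [[ 0.5015 -0.2968  0.06  ]]
[[-0.0003 -0.9667  0.2559]
 [-0.0013  0.2559  0.9667]
 [-1.     -0.0001 -0.0014]]
```

View pics/topz.png

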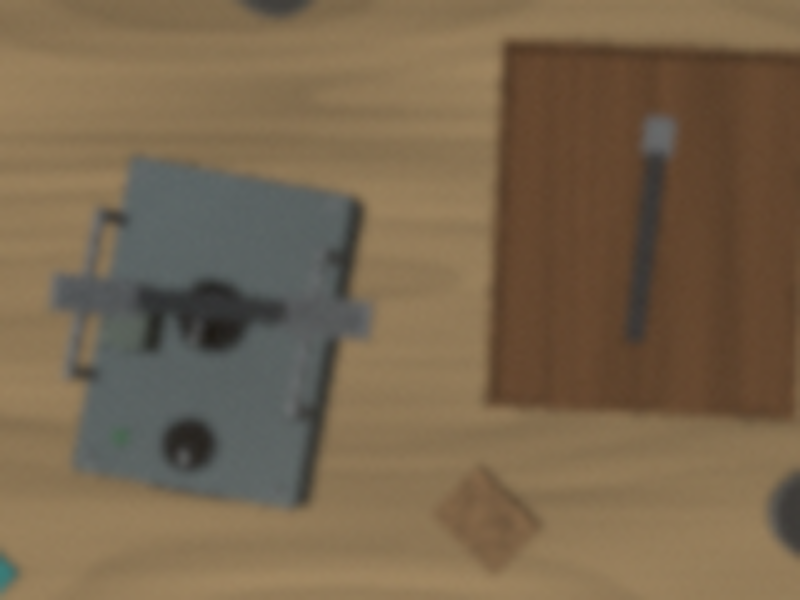

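View pics/sidez.png

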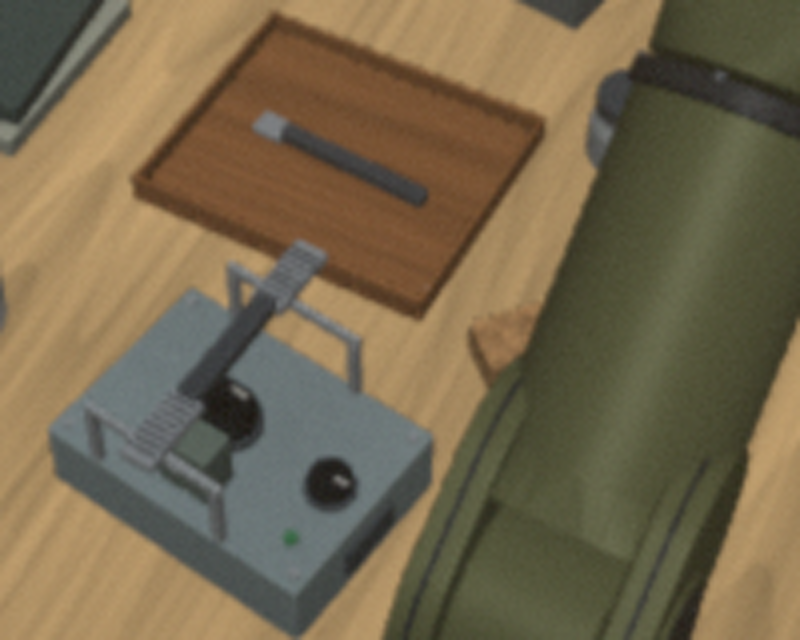

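```bash
python3 - <<'E'
from h import *
for a in(-8,172):
  for p in([.49,.28,.33],[.49,.28,.11],[.55,.03,.03],[.55,-.03,.03],[.50,-.297,.05]):
    print(a,p,arm.inverse_kinematics(p,rpy(a)))
E
```

```text
-8 [0.49, 0.28, 0.33] [-40.4123  29.0971   9.8454  93.9125  -5.6595  57.4772 -36.7396]
-8 [0.49, 0.28, 0.11] [-35.4464  45.6144   1.7413 106.8074  -2.685   27.6172 -39.8487]
-8 [0.55, 0.03, 0.03] [ -7.2498  52.9258  -1.1333 110.2902   3.1275  16.813  -18.9272]
-8 [0.55, -0.03, 0.03] [ -0.0042  52.8967  -2.8299 110.2381   7.7202  17.0446 -17.0973]
-8 [0.5, -0.297, 0.05] [ 31.9868  52.1836 -10.1033 104.5004  19.1589  24.9772   0.2706]
172 [0.49, 0.28, 0.33] [ -9.6418  33.3916 -42.5172  92.2848  24.4485  63.9842 113.6453]
172 [0.49, 0.28, 0.11] [-13.9731  49.4584 -35.7908 105.6402  44.0296  39.7502  96.2966]
172 [0.55, 0.03, 0.03] [ 16.9443  59.7383 -44.1573 108.9923  65.4497  41.4147 104.2155]
172 [0.55, -0.03, 0.03] [ 27.5108  63.4296 -53.4468 108.7688  70.6628  49.5894 106.8356]
172 [0.5, -0.297, 0.05] [  12.2521   55.3957   25.0758  105.571   -45.1565   29.4718 -119.6686]<sys>:0: UserWarning: Gimbal lock detected. Setting third angle to zero since it is not possible to uniquely determine all angles.
```

```bash
sed -i '1i import warnings; warnings.filterwarnings("ignore")' h.py; python3 - <<'E'
from h import *
arm.line_to([.16,.604,.34],feed=.2)
arm.movep([.49,.27,.34],rpy(-8))
arm.sleep(.2)
T=wT(); im=arm.get_image('wrist'); cv2.imwrite('pics/w1.png',im); np.save('w1.npy',T)
print(arm.get_obs()['clock'],arm.get_obs()['ee_pos'],T[:3,3])
E
```

```text
2.775 [0.4896 0.2708 0.3399] [0.4982 0.3381 0.486 ]
```

View pics/w1.png

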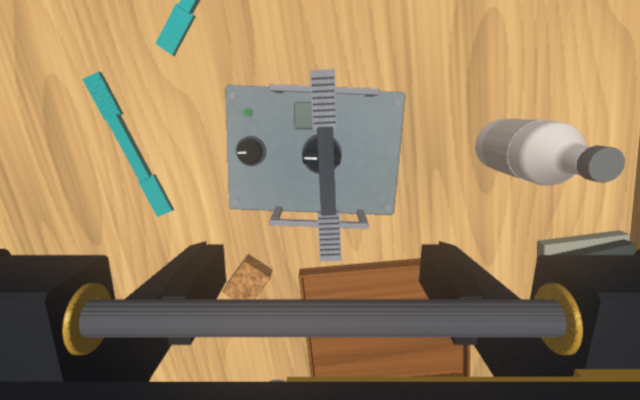

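```bash
python3 - <<'E'
from h import *
im=cv2.imread('pics/w1.png')
cv2.imwrite('pics/w1z.png',cv2.resize(im[60:270,215:415],None,fx=4,fy=2.85*1.0,interpolation=cv2.INTER_CUBIC) if 0 else cv2.resize(im[60:205,215:415],None,fx=4,fy=4,interpolation=cv2.INTER_CUBIC))
E
```

```text
(no output)
```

View pics/w1z.png

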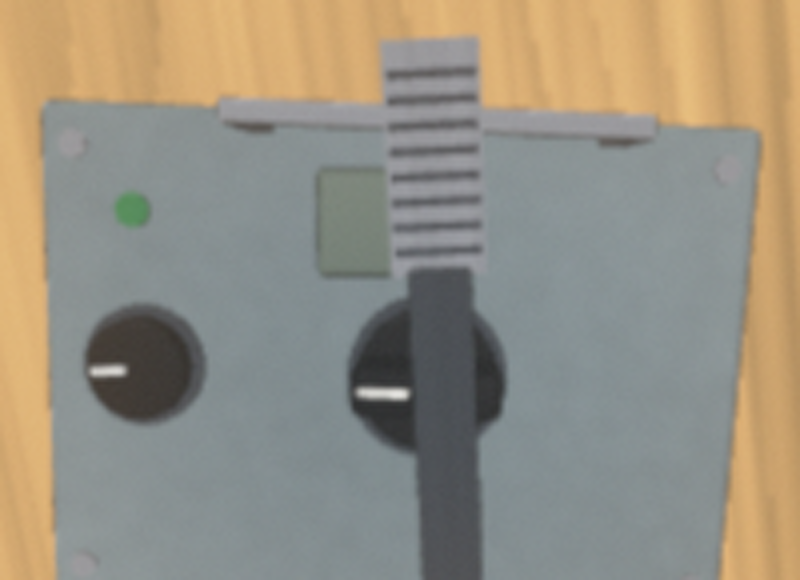

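```bash
python3 - <<'E'
from h import *
im=cv2.imread('pics/w1.png'); T=np.load('w1.npy')
cv2.imwrite('pics/w1y.png',cv2.resize(im[180:275,240:400],None,fx=5,fy=5,interpolation=cv2.INTER_CUBIC))
g=im[:,:,2].astype(int)
for r in(140,155,175,190,205): 
  row=im[r,300:350].astype(int); print(r,row[:,2])
E
```

```text
140 [132 132 131 133 129 127 114  91  81  76  71  66  60  59  57  56  55  62
  74  79  79  78  77  76  78  77  78  76  77  79  77  77  74  74  79  85
 104 121 130 129 131 131 132 132 133 132 132 133 133 133]
155 [128 114  80  54  51  54  57  56  55  55  53  54  53  54  55  52  54  55
  62  77  76  78  78  79  75  77  75  75  76  78  75  75  78  70  56  54
  55  55  55  51  63  95 125 132 134 134 134 133 133 133]
175 [127 128 128 128 128 129 129 130 130 130 129 129 129 128 129 129 129 127
 118  93  78  78  78  79  78  77  77  76  76  80  79  76  77  79 101 128
 131 131 131 132 132 133 134 134 133 132 133 132 132 131]
190 [130 132 130 132 131 132 131 131 133 131 132 131 132 129 131 131 131 131
 130 119  90  80  81  81  81  80  79  78  80  80  79  81  78  80  87 109
 130 132 130 131 130 131 131 132 133 130 132 133 132 133]
205 [134 135 133 133 134 133 135 133 133 135 132 132 132 133 132 134 132 135
 133 133 118  88  82  81  84  83  82  81  81  80  81  83  82  80  84 103
 129 130 131 133 132 133 133 134 133 133 134 133 134 134]
```

View pics/w1y.png

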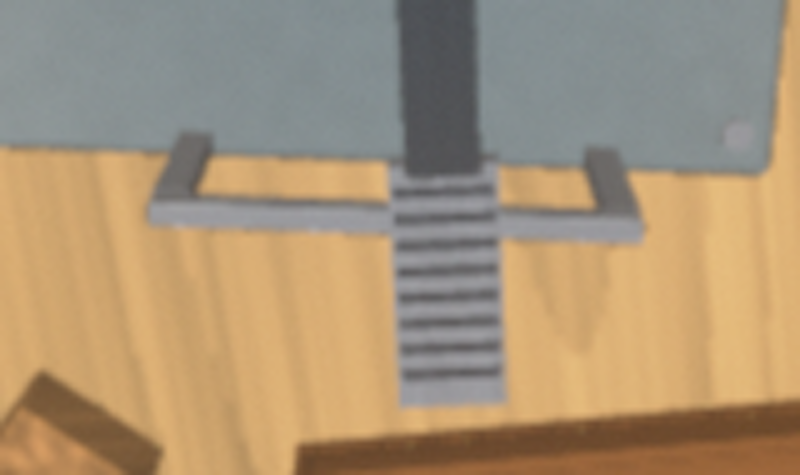

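```bash
python3 - <<'E'
from h import *
T=np.load('w1.npy')
P=lambda uv,z: onz('wrist',uv,z,T)
hd=lambda v: np.degrees(np.arctan2(v[1],v[0]))
e=P([(310.4,70.3),(334.6,69.6),(320.4,261),(341.2,260.8)],.126)
print('rasp c',e.mean(0),'len',np.linalg.norm(e[:2].mean(0)-e[2:].mean(0)),'hd',hd(e[:2].mean(0)-e[2:].mean(0)),'w',np.linalg.norm(e[0]-e[1]),np.linalg.norm(e[2]-e[3]))
g=P([(317.5+.5,127),(333.5,127),(321.3,214.7),(335.4,214.3)],.130);print('grip',g.mean(0),np.linalg.norm(g[0]-g[1]),np.linalg.norm(g[:2].mean(0)-g[2:].mean(0)))
h=P([(270,84.5),(379,89.2),(270,224.4),(368,228)],.118)
print('hoops',h[:,:2].tolist(),'len',np.linalg.norm(h[0]-h[1]),np.linalg.norm(h[2]-h[3]),'sep',np.linalg.norm(h[0]-h[2]),'hd',hd(h[1]-h[0]),hd(h[3]-h[2]),'c',h.mean(0))
yaw=np.radians((hd(h[1]-h[0])+hd(h[3]-h[2]))/2)
R=np.array([[np.cos(yaw),-np.sin(yaw)],[np.sin(yaw),np.cos(yaw)]])
o1=h.mean(0)[:2]-R@[.01,0]; print('box from hoops',o1,np.degrees(yaw),'switch',h.mean(0)[:2])
b=P([(226,85.5),(405,92.5),(394,214.5),(229,209.5)],.06);print('boxc',b.mean(0),hd(b[1]-b[0]),hd(b[2]-b[3]),np.linalg.norm(b[1]-b[0]),np.linalg.norm(b[3]-b[0]))
s=P([(321.5,153.5)],.07);print('switch foot',s)
w=P([(304,158.6),(317,158.7)],.104);print('mark',hd(w[0]-w[1]))
f=P([(294.7,101.5),(295.2,128.7)],.106);print('offcut left',f,np.linalg.norm(f[0]-f[1]),hd(f[0]-f[1]))
m=(f[0]+f[1])/2; d=(f[0]-f[1])/np.linalg.norm(f[0]-f[1]); c=m+.02*np.array([d[1],-d[0],0]);print('offcut c',c,'in box',R.T@(c[:2]-o1))
print(P([(316,70)],.118)[0])
E
```

```text
rasp c [0.4946 0.2741 0.126 ] len 0.199510080566762 hd 84.83193739500403 w 0.023303678607374985 0.023124586386427958
grip [0.4948 0.2749 0.13  ] 0.01537087851806457 0.09071554986460292
hoops [[0.4501671304396969, 0.3679182879186692], [0.5571027278402159, 0.3487226040520283], [0.42454416551995666, 0.2236198903860344], [0.53126853101178, 0.20467487288140457]] len 0.1086448170439524 0.1083928220773083 sep 0.14655566813250367 hd -10.176608735516284 -10.065920181841022 c [0.4908 0.2862 0.118 ]
box from hoops [0.4809 0.288 ] -10.121264458678652 switch [0.4908 0.2862]
boxc [0.4811 0.2876 0.06  ] -9.962570867203912 -9.655988507939503 0.20676472052386524 0.14876859889003788
switch foot [[0.4907 0.2873 0.07  ]]
mark 171.7197879215474
offcut left [[0.4711 0.3489 0.106 ]
 [0.4673 0.3215 0.106 ]] 0.02767472383343937 82.08562074724706
offcut c [0.489  0.3324 0.106 ] in box [0.0001 0.0452]
[0.4974 0.3751 0.118 ]
```

```bash
python3 - <<'E'
from h import *
arm.movep([.54,-.05,.37],rpy(-5.2))
arm.sleep(.2)
T=wT(); im=arm.get_image('wrist'); cv2.imwrite('pics/w2.png',im); np.save('w2.npy',T)
print(arm.get_obs()['clock'],arm.get_obs()['ee_pos'],T[:3,3])
E
```

```text
4.2583 [ 0.5401 -0.0488  0.3699] [0.5455 0.019  0.5159]
```

View pics/w2.png

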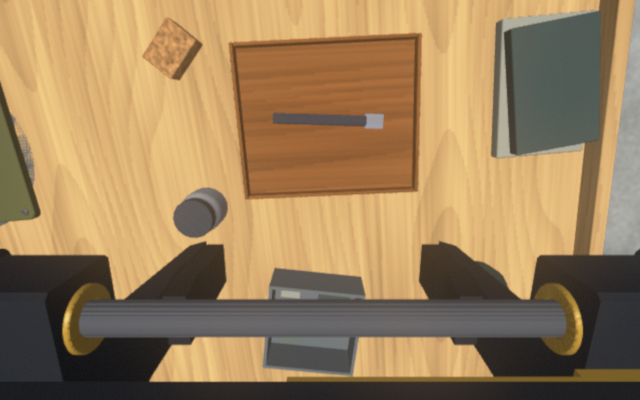

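```bash
python3 - <<'E'
from h import *
im=cv2.imread('pics/w2.png'); T=np.load('w2.npy')
P=lambda uv,z: onz('wrist',uv,z,T)
hd=lambda v: np.degrees(np.arctan2(v[1],v[0]))
sub=im[:225].astype(int)
b,g,r=sub[...,0],sub[...,1],sub[...,2]
m=((r<185)&(r-b>45)).astype(np.uint8)*255
m[:, :215]=0;m[:,440:]=0
m=cv2.morphologyEx(m,cv2.MORPH_CLOSE,np.ones((3,3)));m=cv2.morphologyEx(m,cv2.MORPH_OPEN,np.ones((7,7)))
c=max(cv2.findContours(m,0,1)[0],key=cv2.contourArea)
q=cv2.approxPolyDP(cv2.convexHull(c),8,True)[:,0];print(q)
# chisel: bluish/low saturation inside
hull=np.zeros_like(m);cv2.fillConvexPoly(hull,q,255);hull=cv2.erode(hull,np.ones((25,25)))
cm=((abs(r-b)<35)&(hull>0)).astype(np.uint8)*255
cc=max(cv2.findContours(cm,0,1)[0],key=cv2.contourArea)
cr=cv2.minAreaRect(cc);print('chisel px',cr, cv2.boxPoints(cr))
t=P(q,.024);print(t);print('tray c',t.mean(0),[np.linalg.norm(t[i]-t[i-1]) for i in range(len(t))],[hd(t[i]-t[i-1]) for i in range(len(t))])
cp=P(cv2.boxPoints(cr),.017);print('chisel',cp,[np.linalg.norm(cp[i]-cp[i-1]) for i in range(4)],[hd(cp[i]-cp[i-1]) for i in range(4)])
cv2.imwrite('pics/w2z.png',cv2.resize(im[25:215,220:430],None,fx=3.8,fy=3,interpolation=cv2.INTER_CUBIC))
# bin from top view and wrist far corners
it=cv2.imread('pics/top0.png');cv2.imwrite('pics/topb.png',cv2.resize(it[165:235,370:450],None,fx=8,fy=8,interpolation=cv2.INTER_CUBIC))
E
```

```text
[[420  33]
 [416 191]
 [245 198]
 [229  43]]
chisel px ((327.9527282714844, 120.56031799316406), (110.02323150634766, 14.130224227905273), 0.5354589819908142) [[272.8775 127.111 ]
 [273.0096 112.9814]
 [383.028  114.0096]
 [382.8959 128.1392]]
[[ 0.6789  0.1011  0.024 ]
 [ 0.6702 -0.1068  0.024 ]
 [ 0.4238 -0.0956  0.024 ]
 [ 0.4331  0.1107  0.024 ]]
tray c [0.5515 0.0024 0.024 ] [np.float64(0.24601046665294737), np.float64(0.20810419066316124), np.float64(0.24665629619971785), np.float64(0.206572283580047)] [np.float64(-2.2436288587785986), np.float64(-92.39870769418597), np.float64(177.39988380405083), np.float64(87.42233469817941)]
chisel [[ 0.4754  0.0001  0.017 ]
 [ 0.4779  0.019   0.017 ]
 [ 0.6286  0.0044  0.017 ]
 [ 0.6277 -0.0146  0.017 ]] [np.float64(0.15299324663090802), np.float64(0.019030646408078597), np.float64(0.15142788100476381), np.float64(0.01905476689027849)] [np.float64(174.47124839730586), np.float64(82.33938085170173), np.float64(-5.521944363201303), np.float64(-92.94965719280216)]
```

View pics/w2z.png

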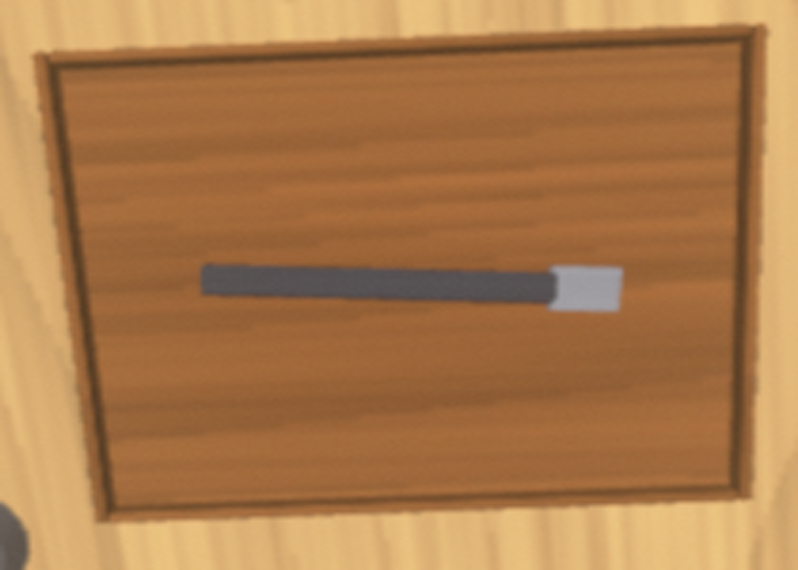

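View pics/topb.png

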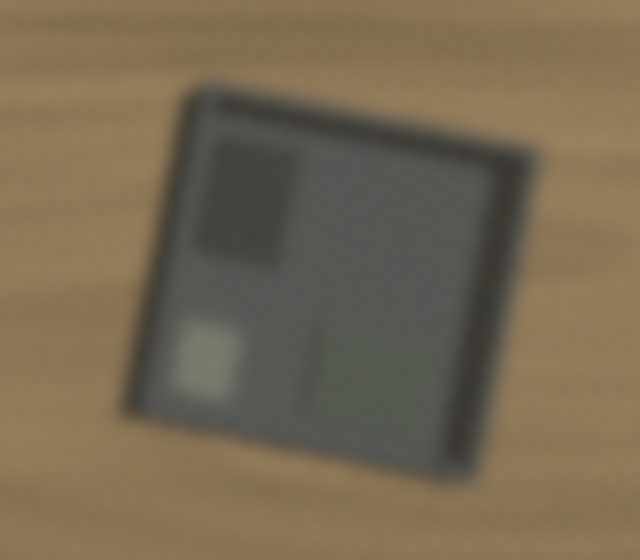

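```bash
python3 - <<'E'
from h import *
b=onz('top',np.array([(200,85),(537,150),(475,480),(128,415)])/8+[370,165],.06);print('bin',b.mean(0),b[:,:2].tolist())
print(onz('wrist',[(275,269),(365,280)],.06,np.load('w2.npy')))
for a in(-93.2,86.8): print(a,arm.inverse_kinematics([.5528,.0344,.021],rpy(a)))
for a in(35,-10,-55,80): print('bin',a,arm.inverse_kinematics([.50,-.298,.05],rpy(a)))
for a in(80,11,-100,-169): print('sw',a,arm.inverse_kinematics([.4908,.2865,.08],rpy(a)))
arm.movep([.4947,.2745,.18],rpy(-5.2))
arm.line_to([.4947,.2745,.121],feed=.1)
arm.close(35); o=arm.get_obs()
print(o['opening']*88,o['ee_pos'],o['force'])
arm.line_to([.4947,.2745,.16],feed=.1)
o=arm.get_obs();print(o['opening']*88,o['ee_pos'],o['force'],o['clock'])
T=wT();cv2.imwrite('pics/w3.png',arm.get_image('wrist'));cv2.imwrite('pics/s3.png',arm.get_image('side'))
E
```

```text
bin [ 0.5007 -0.2997  0.06  ] [[0.581228618822293, -0.24529845449426665], [0.5548440336716907, -0.38246017471019056], [0.42031121769287166, -0.35573024248243235], [0.4463096189685507, -0.2151349704910934]]
[[ 0.4601 -0.1938  0.06  ]
 [ 0.5862 -0.2221  0.06  ]]
-93.2 [-16.7505  55.3828  14.555  110.2458 -38.7876  19.278  -64.3759]
86.8 [ -5.0144  53.9275  -5.6289 109.6358  15.5835  17.1644  63.5432]
bin 35 [ 26.4198  52.0864  -0.2829 104.7201   0.5666  23.1949  60.7253]
bin -10 [ 22.8916  52.4051   5.8808 104.9118 -11.8562  23.2745  27.4028]
bin -55 [ 20.3503  52.8311  10.3713 105.0494 -20.6862  23.9602  -9.3028]
bin 80 [ 30.2942  52.085   -7.0114 104.5078  13.5777  24.2178  93.5507]
sw 80 [-31.9339  48.564   -5.1169 106.5873   9.0228  25.2362  36.5009]
sw 11 [-36.7613  48.7307   3.1622 106.8489  -5.7222  24.5718 -18.4673]
sw -100 [-47.8887  51.3247  22.9336 107.4431 -38.6318  29.1615 -98.1673]
sw -169 [ -55.8196   55.8169   38.6961  107.8554  -56.9261   38.1112 -150.2036]
15.198284300722177 [0.4946 0.2745 0.121 ] [-0.8317 -0.043  -0.2857]
15.363080118011842 [0.4944 0.2744 0.1598] [-0.1756 -0.0419 -2.4491] 8.05
```

View pics/w3.png

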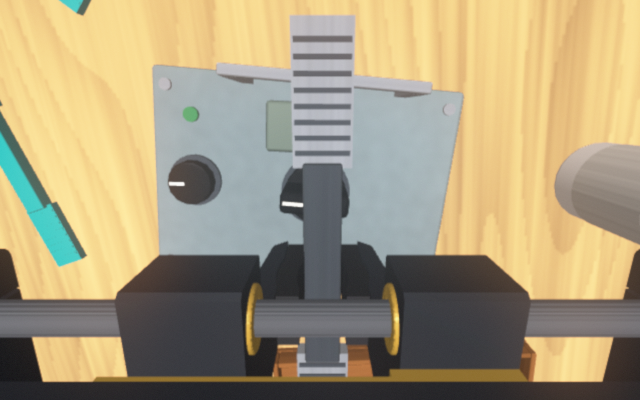

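View pics/s3.png

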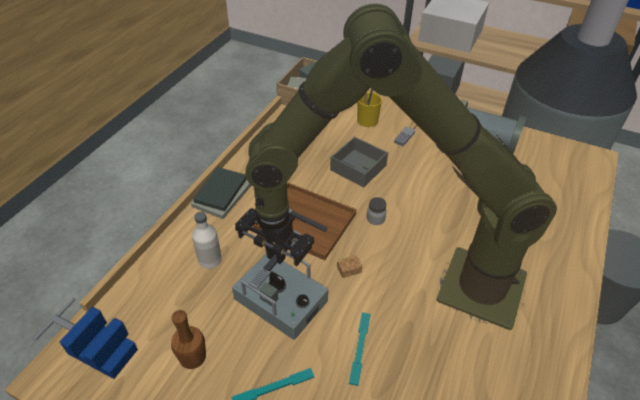

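The side view shows the rasp held level above the box, near (285,250). The wrist view shows it between the jaws, with its far end at (322,16). The measured weight is about 2.2 N, which fits the rasp. Next I'll carry it to the tray.

```bash
python3 - <<'E'
from h import *
arm.line_to([.4947,.2745,.25],feed=.2)
arm.movep([.5528,.0344,.22],rpy(86.8))
arm.line_to([.5528,.0344,.05],feed=.15)
arm.sleep(.1)
T=wT();cv2.imwrite('pics/w4.png',arm.get_image('wrist'));cv2.imwrite('pics/s4.png',arm.get_image('side'))
o=arm.get_obs();print(o['opening']*88,o['ee_pos'],o['force'],o['clock'])
im=cv2.imread('pics/s4.png');cv2.imwrite('pics/s4z.png',cv2.resize(im[150:300,200:400],None,fx=4,fy=4,interpolation=cv2.INTER_CUBIC))
E
```

```text
15.301451710129198 [0.5533 0.0344 0.0507] [ 0.0485 -0.0502 -3.0825] 11.6833
```

View pics/w4.png

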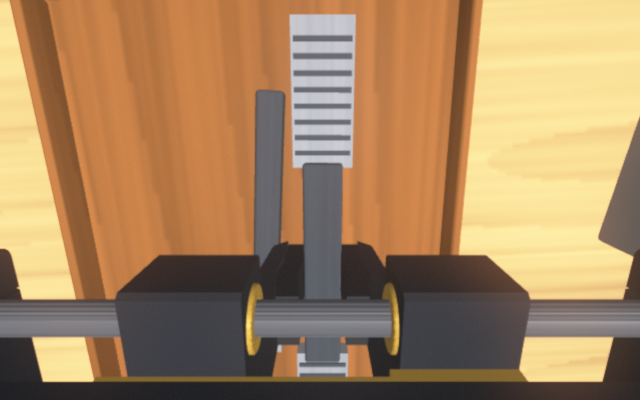

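View pics/s4z.png

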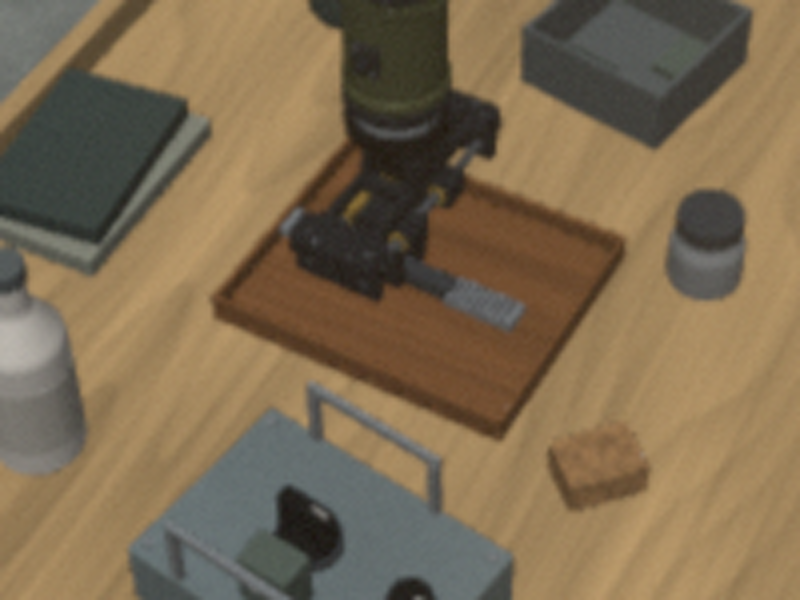

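```bash
python3 - <<'E'
from h import *
r=arm.line_to([.5528,.0344,.021],feed=.08,threshold=6)
o=arm.get_obs();print(r,o['ee_pos'],o['force'])
arm.open_gripper()
o=arm.get_obs();print(o['opening']*88,o['force'],o['clock'])
arm.line_to([.5528,.0344,.12],feed=.15)
T=wT();np.save('w5.npy',T);cv2.imwrite('pics/w5.png',arm.get_image('wrist'));cv2.imwrite('pics/s5.png',arm.get_image('side'))
im=cv2.imread('pics/s5.png');cv2.imwrite('pics/s5z.png',cv2.resize(im[150:300,200:400],None,fx=4,fy=4,interpolation=cv2.INTER_CUBIC))
E
```

```text
False [0.5524 0.0344 0.0204] [-0.9522  0.2687 -2.688 ]
87.61290249820074 [ 0.6218 -0.0879 -0.9307] 13.3417
```

View pics/w5.png

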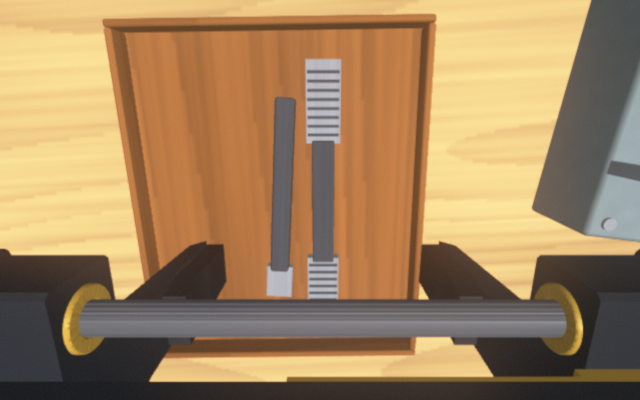

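View pics/s5z.png

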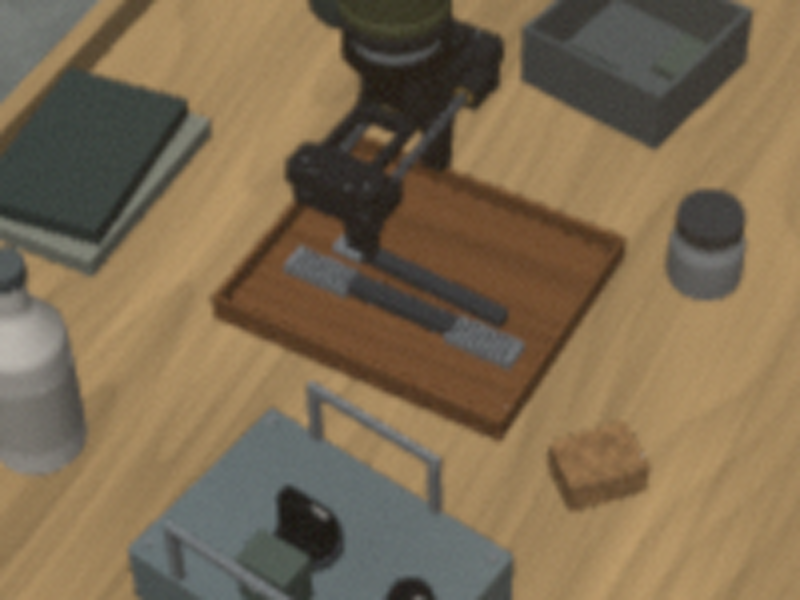

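The rasp lies flat in the tray: in the wrist view it runs from (323,60) to (323,298), clear of the chisel at (283,195). Next is the offcut, so I'll take a fresh look at it and the switch.

```bash
python3 - <<'E'
from h import *
arm.line_to([.5528,.0344,.22],feed=.25)
arm.movep([.489,.29,.26],rpy(-8))
arm.sleep(.15)
T=wT();np.save('w6.npy',T);im=arm.get_image('wrist');cv2.imwrite('pics/w6.png',im)
cv2.imwrite('pics/w6z.png',cv2.resize(im[40:235,200:460],None,fx=3,fy=3,interpolation=cv2.INTER_CUBIC))
print(arm.get_obs()['clock'])
E
```

```text
16.5083
```

View pics/w6z.png

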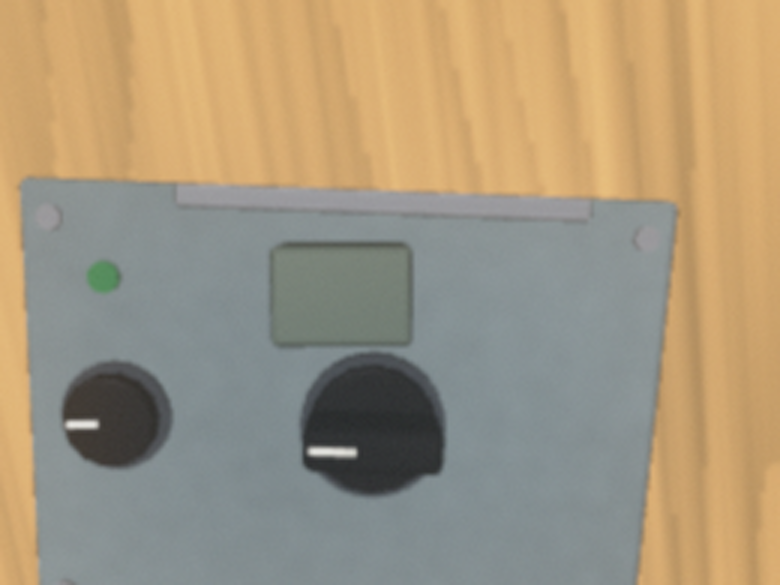

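```bash
python3 - <<'E'
from h import *
T=np.load('w6.npy')
P=lambda uv,z: onz('wrist',np.array(uv)/3+[200,40],z,T)
hd=lambda v: np.degrees(np.arctan2(v[1],v[0]))
f=P([(271,243),(410,242),(411,344),(272,346)],.106)
print('offcut',f.mean(0),hd(f[1]-f[0]),hd(f[2]-f[3]),np.linalg.norm(f[1]-f[0]),np.linalg.norm(f[3]-f[0]))
print('bar ends',P([(303,449),(443,449)],.104),P([(373,449)],.104)); m=P([(357,453),(308,452)],.104);print(m,hd(m[0]-m[1]))
e=P([(310,472),(440,474)],.104);print('edge',hd(e[1]-e[0]))
print('foot',P([(373,424)],.074))
print('dial',P([(111,421)],.075))
hp=P([(177,184),(591,199)],.118);print('hoop',hp,np.linalg.norm(hp[0]-hp[1]),hd(hp[1]-hp[0]))
E
```

```text
offcut [0.4879 0.333  0.106 ] -7.622531951359355 -7.205239252003516 0.038519772381629576 0.028512604682208717
bar ends [[0.4703 0.2901 0.104 ]
 [0.511  0.2844 0.104 ]] [[0.4906 0.2873 0.104 ]]
[[0.4858 0.2867 0.104 ]
 [0.4716 0.289  0.104 ]] -9.233218217653091
edge -8.943454124102862
foot [[0.491  0.2886 0.074 ]]
dial [[0.4083 0.3014 0.075 ]]
hoop [[0.4499 0.3682 0.118 ]
 [0.5571 0.3493 0.118 ]] 0.10886599717450346 -10.016907007921256
```

The offcut top is a clean rectangle with its centre at about (313,138) in the full image. It measures 39 x 28.5 mm with a heading of -7.5 degrees. Next I'll grasp it.

```bash
python3 - <<'E'
from h import *
p=[.4881,.333]
arm.movep(p+[.16],rpy(-7.5))
r=arm.line_to(p+[.075],feed=.1,threshold=8)
print('contact',r)
if not r:
    arm.close(30); o=arm.get_obs(); print(o['opening']*88,o['ee_pos'],o['force'])
    arm.line_to(p+[.22],feed=.15)
    o=arm.get_obs(); print(o['opening']*88,o['force'],o['clock'])
cv2.imwrite('pics/s7.png',arm.get_image('side'))
E
```

```text
contact False
39.69987520440387 [0.4881 0.333  0.075 ] [-0.4013 -0.5201  0.7761]
39.65903505508316 [-0.3196 -0.2003 -2.5213] 19.925
```

View pics/s7.png

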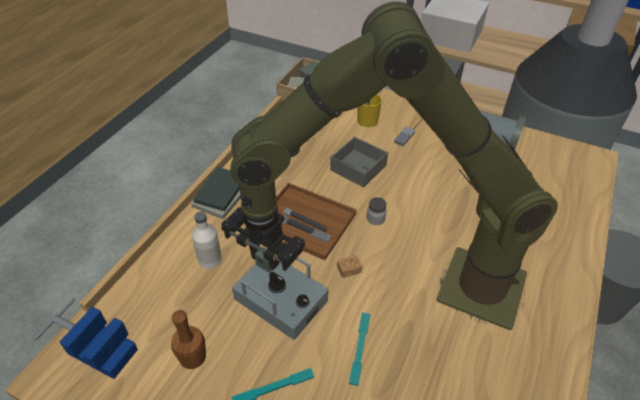

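The offcut is held, with a jaw opening of 39.7 mm, and it is off the box. In the side view it is under the gripper near (265,258). Next I'll take it to the bin.

```bash
python3 - <<'E'
from h import *
b=[.5007,-.2997]
arm.movep(b+[.20],rpy(-55))
arm.line_to(b+[.10],feed=.15)
o=arm.get_obs();print(o['opening']*88,o['ee_pos'],o['force'])
r=arm.line_to(b+[.042],feed=.08,threshold=6)
o=arm.get_obs();print(r,o['ee_pos'],o['force'])
arm.open_gripper()
o=arm.get_obs();print(o['opening']*88,o['force'])
arm.line_to(b+[.20],feed=.2)
T=wT();cv2.imwrite('pics/w8.png',arm.get_image('wrist'));cv2.imwrite('pics/s8.png',arm.get_image('side'));print(arm.get_obs()['clock'])
E
```

```text
39.7046235126277 [ 0.5013 -0.3     0.1007] [-0.0497  0.1934 -1.2775]
False [ 0.5009 -0.3     0.0422] [ 0.6051  0.0977 -1.4056]
87.90879783835165 [ 0.287  -0.3395 -0.4376]
25.8
```

View pics/w8.png

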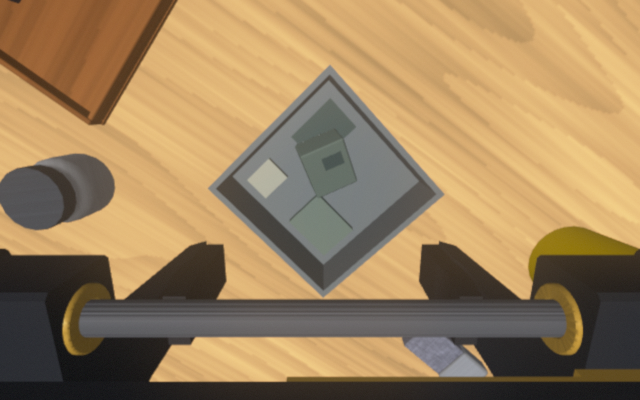

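View pics/s8.png

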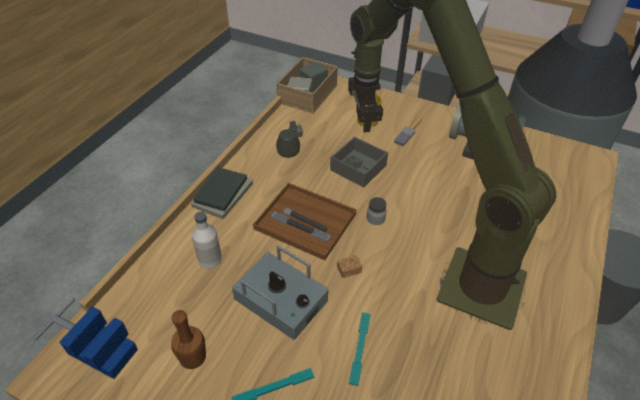

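The offcut is inside the bin, near (325,160) in the wrist view, and it has tipped over. The rasp and chisel look unchanged in the side view near (300,222). Next is the switch.

```bash
python3 - <<'E'
from h import *
s=[.4908,.2867]; a0=80.3
arm.movep(s+[.22],rpy(a0))
arm.line_to(s+[.125],feed=.2)
r=arm.line_to(s+[.079],feed=.06,threshold=6)
o=arm.get_obs();print(r,o['ee_pos'],o['force'])
if not r:
    arm.close(25); o=arm.get_obs(); print(o['opening']*88,o['force'],o['ft_torque'],o['clock'])
cv2.imwrite('pics/w9.png',arm.get_image('wrist'));im=arm.get_image('side');cv2.imwrite('pics/s9.png',cv2.resize(im[200:340,200:360],None,fx=4,fy=4))
E
```

```text
False [0.4909 0.2869 0.0791] [ 0.3471 -0.5047 -0.643 ]
13.933385764462946 [-0.6481 -1.1726  0.6087] [-0.1328  0.0652 -0.0923] 30.5583
```

View pics/w9.png

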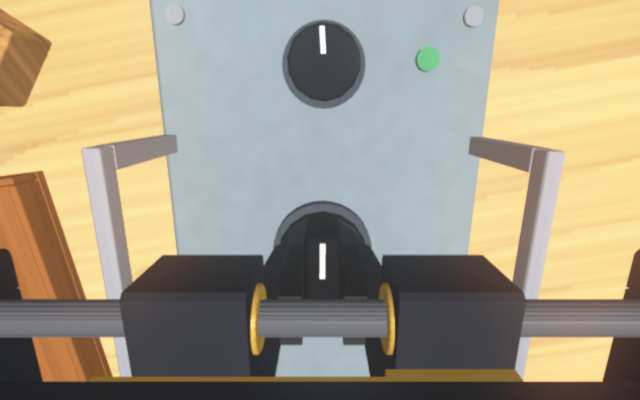

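View pics/s9.png

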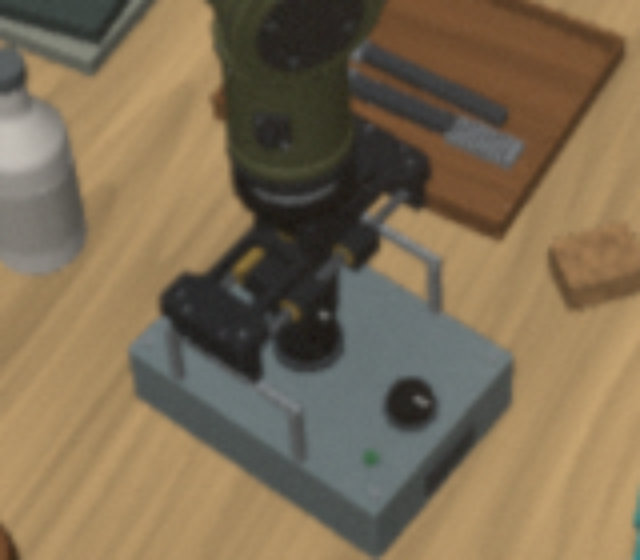

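The jaws are closed on the bar at 13.9 mm, with the white mark at (322,260) in the wrist view, and the dial is clear. Next I'll turn it clockwise in small steps.

```bash
python3 - <<'E'
from h import *
s=[.4908,.2867,.079]; a0=80.3
for d in(12,24,36,48,58,66,69.5):
    arm.movep(s,rpy(a0-d)); o=arm.get_obs(); print(d,o['ee_pos'],o['force'],o['ft_torque'],o['clock'])
arm.sleep(.3)
o=arm.get_obs();R=Ro.from_euler('xyz',o['ee_rot'],degrees=True).as_matrix();print('heading',np.degrees(np.arctan2(R[1,2],R[0,2])),o['ft_torque'])
cv2.imwrite('pics/w10.png',arm.get_image('wrist'));im=arm.get_image('side');cv2.imwrite('pics/s10.png',im)
im=arm.get_image('top');cv2.imwrite('pics/t10.png',im)
E
```

```text
12 [0.4907 0.2863 0.079 ] [-0.7687 -1.5827  1.8139] [-0.3762  0.0544  0.0311] 30.9167
24 [0.4907 0.2862 0.079 ] [ 0.2839 -2.54    2.1222] [-0.485   0.0265  0.043 ] 31.175
36 [0.4907 0.2862 0.079 ] [-0.9843 -2.925   1.2032] [-0.6107  0.1113  0.0934] 31.425
48 [0.4907 0.2862 0.079 ] [ 0.5614 -2.4631  3.4975] [-0.7166  0.1521  0.1394] 31.675
58 [0.4906 0.2862 0.079 ] [-1.2543 -3.8832  2.7595] [-0.9041  0.1814  0.158 ] 31.925
66 [0.4906 0.2862 0.079 ] [-0.8875 -4.9419  4.3791] [-1.0148  0.3347  0.1845] 32.175
69.5 [0.4906 0.2862 0.079 ] [-0.8935 -5.4322  3.5832] [-1.1347  0.2865  0.131 ] 32.425
heading 11.00408498889086 [-1.0621  0.3253  0.1358]
```

View pics/w10.png

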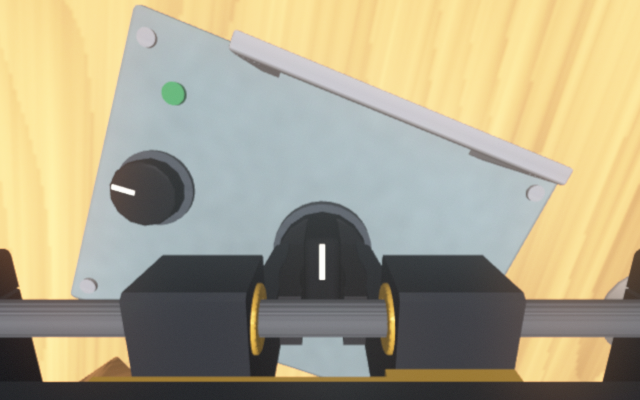

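```bash
python3 - <<'E'
from h import *
s=[.4908,.2867,.079]; a0=80.3
arm.movep(s,rpy(a0-71.5)); arm.sleep(.25)
o=arm.get_obs();R=Ro.from_euler('xyz',o['ee_rot'],degrees=True).as_matrix();print('heading',np.degrees(np.arctan2(R[1,2],R[0,2])),o['ee_pos'],o['force'],o['ft_torque'])
arm.open_gripper(); arm.sleep(.3)
o=arm.get_obs();print(o['opening']*88,o['force'],o['clock'])
arm.line_to([s[0],s[1],.26],feed=.15); arm.sleep(.2)
T=wT();np.save('w11.npy',T);cv2.imwrite('pics/w11.png',arm.get_image('wrist'));cv2.imwrite('pics/s11.png',arm.get_image('side'));cv2.imwrite('pics/t11.png',arm.get_image('top'))
E
```

```text
heading 9.04958863430692 [0.4906 0.2863 0.079 ] [-1.3217 -5.417   4.174 ] [-1.1823  0.3206  0.5094]
87.66391697708437 [ 0.9299  0.0762 -0.0116] 34.8333
```

View pics/w11.png

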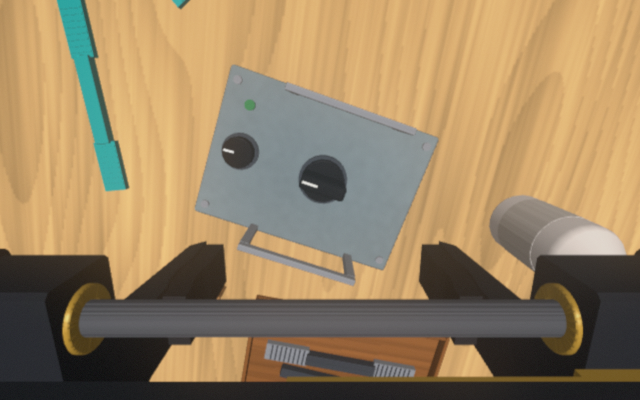

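View pics/s11.png

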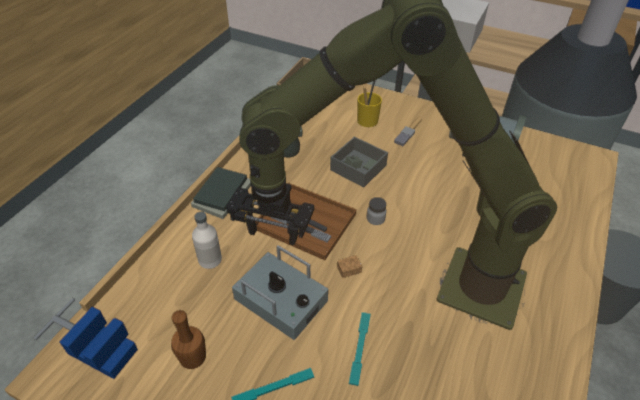

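The torque jumped from 0.13 to 0.51 N m over the last 2 degrees, so the switch is at its stop. The mark is back pointing left near (310,183). I'll measure its return angle before handing in.

```bash
python3 - <<'E'
from h import *
T=np.load('w11.npy');im=cv2.imread('pics/w11.png')
hd=lambda v: np.degrees(np.arctan2(v[1],v[0]))
def mark(x0,x1,y0,y1,z):
    g=im[y0:y1,x0:x1].min(2).astype(np.uint8); ys,xs=np.where(g>130); 
    vx,vy,cx,cy=cv2.fitLine(np.c_[xs+x0,ys+y0].astype(np.float32),cv2.DIST_L2,0,.01,.01)[:,0]
    p=onz('wrist',[(cx,cy),(cx+vx*8,cy+vy*8)],z,T); return len(xs),p[0],hd(p[1]-p[0])
print('switch',mark(299,322,177,192,.104)); print('dial',mark(220,236,146,158,.075))
T0=np.load('w6.npy'); im=cv2.imread('pics/w6.png'); T=T0
print('before',mark(301,321,184,196,.104),mark(221,234,178,186,.075))
E
```

```text
switch (52, array([0.4785, 0.2884, 0.104 ]), np.float64(-9.417309461195899))
dial (45, array([0.3962, 0.3015, 0.075 ]), np.float64(12.933421279385326))
before (47, array([0.4784, 0.2887, 0.104 ]), np.float64(-8.51625508189365)) (33, array([0.3986, 0.3021, 0.075 ]), np.float64(-8.031913964963868))
```

The dial reading disagrees by about 20 degrees. The mask may have caught some of the box surface, so I'll zoom in to check.

```bash
python3 - <<'E'
from h import *
hd=lambda v: np.degrees(np.arctan2(v[1],v[0]))
a=cv2.imread('pics/w11.png')[125:175,205:270];b=cv2.imread('pics/w6.png')[155:205,205:270]
cv2.imwrite('pics/dial.png',np.hstack([cv2.resize(x,None,fx=6,fy=6,interpolation=cv2.INTER_NEAREST) for x in(b,a)]))
for f,n,(x0,x1,y0,y1) in(('w6',"w6",(222,240,176,188)),('w11','w11',(222,238,147,158))):
    im=cv2.imread(f'pics/{f}.png');T=np.load(n+'.npy');g=im[y0:y1,x0:x1].min(2)
    m=(g>140).astype(np.uint8);k,l,s,c=cv2.connectedComponentsWithStats(m);print(s.tolist(),c.tolist())
E
```

```text
[[0, 0, 18, 12, 185], [0, 4, 11, 3, 31]] [[9.14054054054054, 5.583783783783784], [4.67741935483871, 5.0]]
[[0, 0, 16, 11, 147], [1, 1, 11, 5, 29]] [[7.8231292517006805, 5.312925170068027], [5.862068965517241, 3.413793103448276]]
```

View pics/dial.png

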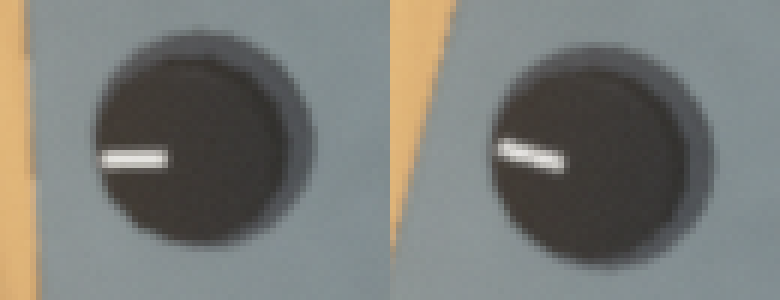

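```bash
python3 - <<'E'
from h import *
hd=lambda v: np.degrees(np.arctan2(v[1],v[0]))
for n,q in(('w6',[(221.8,181.7),(232.8,181.3)]),('w11',[(223,149.7),(234,152.5)])):
    p=onz('wrist',q,.075,np.load(n+'.npy'));print(n,p[0],hd(p[1]-p[0]))
it=[cv2.imread(f'pics/{f}.png')[180:340,220:370] for f in('s8','s11')]
d=cv2.absdiff(*it).max();cv2.imwrite('pics/cmp.png',np.hstack([cv2.resize(i,None,fx=2.6,fy=2.6) for i in it]))
t=cv2.imread('pics/t11.png');cv2.imwrite('pics/t11.png',t)
E
```

```text
w6 [0.3936 0.3022 0.075 ] -5.915391761654933
w11 [0.3937 0.3021 0.075 ] -5.614787433785167
```

View pics/t11.png

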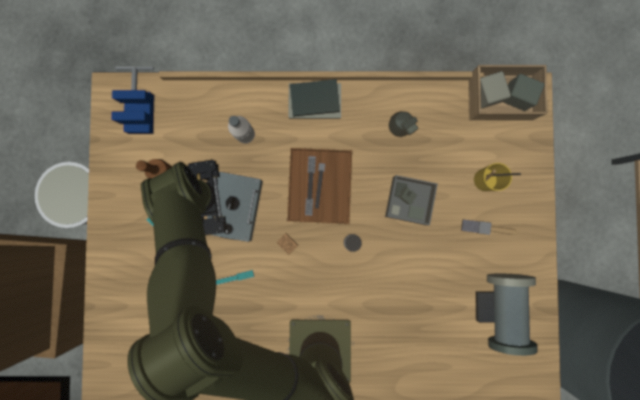

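With the end points picked from the zoomed view, the dial mark is within 0.1 mm of where it was, so the 20 degree reading was a mask error. The top view shows the rasp in the tray at (311,185), the offcut in the bin at (403,192), and the bystanders I can see in place. Handing in.

```bash
python3 - <<'E'
from h import *
o=arm.get_obs();print(o['clock'],o['force']);arm.hand_in()
E
```

```text
36.5417 [-0.543  -0.1179 -1.0448]
the job is handed in; nothing more can be done
```

The job was handed in at 36.5 s, with every step carried out in the required order. The system reports no verdict, so the results below are from my own checks.

- **Rasp:** it lies flat on the tray floor, alongside the chisel without touching it. I released it about 13 mm above the floor so the opening fingers would clear the chisel and the tray wall.
- **Offcut:** it is inside the bin. It tipped over when released.
- **Switch:** I turned it clockwise about 1.2 rad to its stop, where the torque rose from 0.13 to 0.51 N m over the last 2°. After I let go, its mark was within about 1° of where it was before.
- **Dial:** its mark is within about 0.1 mm of the earlier wrist picture, taken after the rasp was moved. My first automatic check wrongly showed a 20° turn because the mask had caught the box surface. Points picked by hand in a zoomed view showed no movement.
- **Everything else:** the chisel and the bystanders look unmoved in the last top and side views, though I did not measure them. The arm ended clear above the box.

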